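Rewind the microfilm cassette and put it away

ROBOT

A 6-joint arm with a two-finger parallel gripper is mounted at the origin on the work surface. World frame = base frame: x ahead of the robot, y to its left, z up, the work surface at z = 0. Lengths are in m, angles in rad, forces in N, time in s.
With the tool pointing down it reaches from about 0.425 to 1.125 m from the base axis. Payload 14.9 kg.
Tool frame: the origin (TCP) lies at the very end of the fingers, on their centre line; the grasp point (between the pads) lies 19 mm behind it; z points along the fingers, y is the direction in which the jaws open and shut (so a half turn about z gives the same grasp; the last joint's range is limited). The gripper opens to 91 mm and grips with 3 to 60 N. Pads are 32 mm wide; open, the fingers measure 118 mm over their backs; the gripper's body (76 mm by 178 mm) begins 60 mm behind the grasp point.
Start: joints at [1.083, 0.379, 1.734, -0, 1.028, -0.033], TCP at [0.308, 0.629, 0.182] pointing down, gripper open.
Joint ranges: [-2.77, 2.77], [-0.74, 2.19], [0, 2.66], [-1.06, 4.2], [0.31, 2.87], [-3.08, 3.08]. Speed limits (rad/s): [1.89, 1.89, 2.39, 3.14, 3.14, 3.14].

INTERFACE

Orientations are given as a unit quaternion [w, x, y, z].
In Python, from workcell import get_obs, grab_frame, get_calibration, close_job gives the robot as it stands.
- The arm moves only by the tool send_rows, never from a script. Its arguments are lists of equal length, an entry for each row: "delta_rot": the turn, a rotation vector about the tool's x, y, z in degrees, a list of three; "delta_pos": the shift along the tool's x, y, z in m, a list of three; "jaw": the finger opening in m, from 0 to 0.0912. A call has 1 to 5 rows; each row shifts and turns the pose as measured when the row begins, along the tool's axes as they then stand; what a row does not reach is not made up. A row lasts 1/12 s, in which the tool goes at most 41.7 mm and 7.16 degrees, less where a joint would pass 70% of its speed; a pose out of reach is approached as far as the arm can. A call is refused whole if a number of a shift passes 0.0417 or a number of a turn 7.16, either way. A call with a gripper value outside its range is refused whole. The fingers move at their own pace and stop on an object; "squeeze" is the grip in N (left out, the last holds). Time passes only in rows, so rows that do not move let the fingers close. It gives the time, the measured TCP pose, the force and the opening at its end, in the units of the state.
- get_obs(): the state, without advancing time (a new reading comes with each control period).
- grab_frame(name): name is "scene" or "top" or "wrist"; returns (picture, depth): 480x640x3 uint8, blue, green, red; 480x640 float32, m along the optical axis (not along the pixel's ray), 0 where there is no reading.
- get_calibration(name): a dict with "intrinsics" (3x3 intrinsics, pixels), "rvec" (rotation vector, rad) and "tvec" (3), from world to camera coordinates, as OpenCV has them. Camera axes: x right, y down, z forward; pixel columns grow to the right and rows downward; lengths in m; the calibration is good to about 2 mm. A picture is of the moment at which its call begins: read the wrist's pose just before it. get_calibration takes no time and is no camera call; for the wrist camera it gives the pose at the moment of the call.
- close_job(): hands the job in, once; it reports no verdict.
The state is a dict: "time": time; "joints": joint angles; "joint_velocities": joint speeds; "effort": joint torques, N m; "tcp_pos": TCP position; "tool_rot": TCP orientation; "ft_force": force on the tool from outside, world axes, zero at the start; "moment": the same for the moment, N m; "opening": finger opening in m.
Only numpy, scipy, OpenCV 4.12 (cv2) and the standard library are available. Lean on these libraries where they do the work, as an engineer would, in place of code of your own. Each camera call takes 0.05 s, during which the arm holds its last target. There are 200 camera calls.

TASK

Rewind the film in the cassette that sits on the rewinder: turn the crank clockwise (seen from above), without squeezing or forcing its knob hard, until its steady drag suddenly falls away, and stop there, well within one turn, so that the film's end is not dragged round. Then lift the cassette out of the rewinder and set it down gently, lying flat, in the empty shallow grey tray. Leave the other things on the desk as they are.

Things in the scene. Friction and masses are not known exactly. Their poses are not given: they have to be found in the camera images.
- rewinder: Microfilm rewinder, a flat grey bench unit with a pale deck, fixed to the desk. 130 (x) by 260 (y) by 50 mm high; origin at the centre of its underside, z up. The crank stands on the deck at its +y end, the cassette bay at its -y end.
- crank_axis (a point): Point on the crank's upright axis, level with point knob_mid: 58 mm above the rewinder's deck, 108 mm above the desk. Winding is clockwise seen from above, several turns. The aluminium crank arm is 18 mm wide, its top 82 mm above the desk, and reaches 56 mm from the axis. The crank stays where it is left.
- knob_mid (a point): Centre of the crank's knob: an upright black cylinder, 20 mm in diameter, 44 mm high (84 to 128 mm above the desk), spinning freely on its pin 45 mm from the crank axis. The point lies on its axis, 24 mm above its lower end. Nothing stands beside the knob above the crank arm: pinch it from above with any yaw and carry it round with the gripper's yaw fixed.
- tail (a joint): Film end, hidden inside: 0 while film winds, then 0.05 mm more per clockwise turn, far below the noise of the reading, so it is no use: feel the drag. While film winds, the knob drags a steady 8 to 11 N, for 1 to 3 turns (different each time); when the film comes off this falls at once to under 1.5 N and stays so.
- cassette: The cassette to rewind: black plastic box 58 (x) by 84 (y) by 32 mm high, 0.16 kg; origin at the centre of its underside, z up. It starts in the bay, axes along the rewinder's, underside on the deck, between steel guides 10 mm high at its corners and ends (2 mm play). The guides leave 76 mm free along its long sides: grip across its 58 mm width, lift straight up.
- bay (a point): Centre of the cassette bay, on the deck, 50 mm above the desk.
- tray: Empty open grey tray, 134 (x) by 164 (y) by 24 mm high, walls 4 mm thick, floor 4 mm thick; fixed; origin at the centre of its underside. It stands to the left or to the right of the rewinder, a desk calculator on the other side.
- tray_in (a point): Centre of the tray's inner floor, z up.
- calculator: Bystander: desk calculator 155 by 115 by 18 mm, origin at the centre of its underside.
- spare_cassette: Bystander: another cassette of the same make, lying on the desk; not to be touched. Origin at the centre of its underside.
- mouse: Bystander: computer mouse about 80 by 60 by 36 mm, origin at its underside.
- pen_pot: Bystander: dark steel pot, 80 mm in diameter, 100 mm high, origin at the centre of its underside.
- stapler: Bystander: stapler 130 by 34 by 39 mm, origin at the centre of its underside.
- marker: Bystander: marker pen 115 mm long, 19 mm thick, lying near the rewinder; origin at its underside.
There are look-alikes about, which are no part of the job. Leave any blue or turquoise look-alike of the cassette alone.

How it is judged:
On the way, in this order (a step that is already met when the one before it is completed fails the run):
1. the film has come off (the drag has gone), the cassette still in its bay (value of joint tail above 1.5e-06 m and distance between cassette and bay below 0.01 m), for 0.2 s.
2. the cassette has been lifted clear of the bay (z of cassette in the frame of rewinder above 0.065 m), for 0.1 s.
At the end, for the whole second after the job is handed in: The film is off the take-up spool and the crank stands no more than about 0.75 turn past the point where the drag fell away; the cassette lies flat (within 0.08 rad, right way up) on the floor of the tray, within its walls, at rest (value of joint tail between 1.5e-06 and 3.75e-05 m and x of cassette in the frame of tray_in between -0.045 and 0.045 m and y of cassette in the frame of tray_in between -0.055 and 0.055 m and z of cassette in the frame of tray_in below 0.004 m and angle between cassette's own z axis and vertical below 0.08 rad and linear speed of cassette below 0.02 m/s); the robot touches nothing.
It fails at once if the crank is turned more than about 0.75 turn past the point where the drag fell away (value of joint tail above 3.75e-05 m).
It fails at once if the cassette is dropped into the tray (meets its floor faster than 0.6 m/s) (linear speed of cassette above 0.6 m/s and horizontal distance between cassette and tray_in below 0.08 m and height (world z) of cassette below 0.025 m).
It fails at once if a bystander is shoved by more than 30 mm (distance of any of calculator, spare_cassette, mouse, pen_pot, stapler, marker from where it was at the start of the episode above 0.03 m).
It fails at once if the rewinder or its crank is squeezed or forced by the fingers with more than 80 N (contact force between the fingers and rewinder above 80 N).
It also fails if it takes over 72 s, if anything falls off the work surface, if the arm or the gripper's body presses on something with over 40 N, if the wrist force passes 120 N, or if a joint passes its speed limit or range.

## Working session

There is one attempt and no reset: what is moved stays moved. The work goes in short steps, Python scripts to look and compute and a tool call to move; the robot and the scene stay as the last step left them, time stands still between calls to the robot, and variables do not carry over. Pictures are saved under pics/ and viewed, about 8 in all and at most 12, crops included, and the job is handed in when it is done.

Besides the shell and the picture viewer there is one more tool, called after ">>>" in YAML: its name, and indented under it one key for each argument. send_rows: Moves the arm, as the interface text tells. Its arguments: {"type":"object","properties":{"delta_rot":{"type":"array"},"delta_pos":{"type":"array"},"jaw":{"type":"array"},"squeeze":{"type":"number"}},"required":["delta_rot","delta_pos","jaw"]}

```bash
mkdir -p pics; cat > h.py <<'E'
import numpy as np, cv2
from workcell import get_obs, grab_frame, get_calibration, close_job
def cal(n):
    c=get_calibration(n); K=np.array(c["intrinsics"],float); R=cv2.Rodrigues(np.array(c["rvec"],float))[0]; t=np.array(c["tvec"],float).ravel(); return K,R,t
def cloud(n,d):
    K,R,t=cal(n); v,u=np.mgrid[:480,:640]
    P=np.stack([(u-K[0,2])/K[0,0]*d,(v-K[1,2])/K[1,1]*d,d],-1)
    return (P-t)@R
def plane(n,uv,z):
    K,R,t=cal(n); o=-R.T@t; r=R.T@np.linalg.inv(K)@np.array([*uv,1.]); return o+r*(z-o[2])/r[2]
E
python3 - <<'E'
from h import *
ims=[]
for n in("top","scene"):
    K,R,t=cal(n); im,d=grab_frame(n); cv2.imwrite(f"pics/{n}0.png",im); np.save(f"{n}0.npy",d)
    print(n,K.round(1).tolist(),(-R.T@t).round(3),R.round(2).tolist())
print(get_obs())
E
```

```text
top [[594.9, 0.0, 325.6], [0.0, 594.9, 250.6], [0.0, 0.0, 1.0]] [0.328 0.008 1.206] [[-0.02, -1.0, 0.01], [-0.98, 0.02, -0.19], [0.19, -0.01, -0.98]]
scene [[448.0, 0.0, 320.2], [0.0, 448.0, 237.3], [0.0, 0.0, 1.0]] [ 1.079 -0.185  0.736] [[0.34, 0.94, -0.0], [0.7, -0.25, -0.67], [-0.63, 0.23, -0.74]]
{'time': 0.1, 'joints': array([ 1.08267384e+00,  3.79390447e-01,  1.73472919e+00,  1.75060959e-05,
        1.02852070e+00, -3.32718588e-02]), 'joint_velocities': array([ 0.00068602, -0.00256082, -0.00164157, -0.00184342,  0.00239178,
       -0.00116038]), 'effort': array([ 1.54646321e-03, -7.65038753e+01, -4.35292625e+01,  6.53429562e-02,
        3.98894947e-02, -4.72563181e-05]), 'tcp_pos': array([0.30732391, 0.62848056, 0.1814265 ]), 'tool_rot': array([-1.42263574e-04,  2.25474259e-01,  9.74248985e-01, -5.04207529e-04]), 'ft_force': array([-0.78189806, -0.03298801,  0.40428448]), 'moment': array([-0.0080552 ,  0.00690664, -0.00415876]), 'opening': 0.09091161592994522}
```

View pics/top0.png

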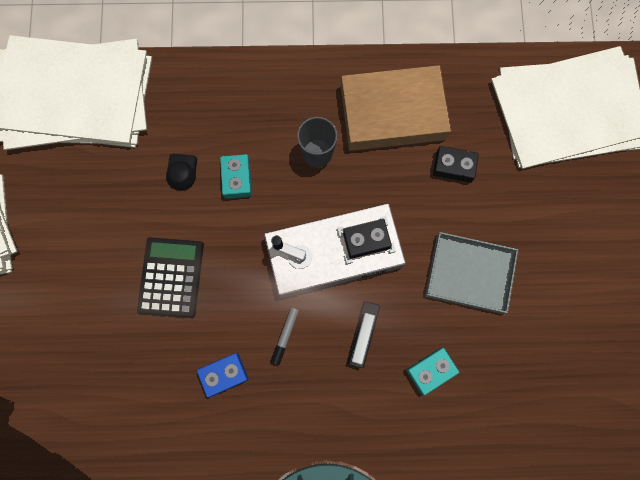

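The top view shows the rewinder at about (335,250), with the knob at (277,243), the crank axis near (298,258) and the cassette at (367,239). The tray is on the right at (471,273) and the calculator on the left.

```bash
python3 - <<'E'
from h import *
im=cv2.imread("pics/top0.png"); d=np.load("top0.npy"); P=cloud("top",d)
v,u=np.mgrid[:480,:640]
box=(u>255)&(u<415)&(v>195)&(v<305)&(d>0)
def rect(m,n):
    X=P[m]; r=cv2.minAreaRect(X[:,:2].astype(np.float32)*1000); print(n,m.sum(),"mean",X.mean(0).round(4),"zmed",np.median(X[:,2]).round(4),"rect",np.round(r[0],1),np.round(r[1],1),round(r[2],1)); return r
z=P[...,2]
hsv=cv2.cvtColor(im,cv2.COLOR_BGR2HSV)
rect(box&(z>0.04),"all rew")
rect(box&(abs(z-.05)<.006)&(hsv[...,2]>150),"deck")
rect(box&(abs(z-.082)<.006)&(u>335),"cass top")
rect(box&(z>.118)&(u<300),"knobtop")
rect(box&(abs(z-.082)<.006)&(u<335),"arm")
tb=(u>415)&(u<530)&(v>225)&(v<320)&(d>0)
rect(tb&(z>.015),"tray rim")
rect(tb&(abs(z-.004)<.004)&(hsv[...,2]>90)&(hsv[...,1]<70),"tray floor")
# colour-ray checks
def ray(m,zz,n):
    c=max(cv2.findContours(m.astype(np.uint8),0,2)[0],key=cv2.contourArea)[:,0]
    X=np.array([plane("top",q,zz)[:2] for q in c]); r=cv2.minAreaRect((X*1000).astype(np.float32)); print(n,np.round(r[0],1),np.round(r[1],1),round(r[2],1))
ray(box&(hsv[...,2]>150),.05,"deck ray")
ray((tb&(hsv[...,1]<90)&(hsv[...,2]>60)),.015,"tray ray")
im2,d2=cv2.imread("pics/scene0.png"),np.load("scene0.npy"); Q=cloud("scene",d2)
dk=(box&(abs(z-.05)<.006)&(hsv[...,2]>150)); c=P[dk].mean(0)
near=(np.hypot(Q[...,0]-c[0],Q[...,1]-c[1])<.16)&(d2>0)
for lo,hi,n in((.118,.14,"knob s"),):
    m=near&(Q[...,2]>lo)&(Q[...,2]<hi); X=Q[m]; print(n,len(X),X.mean(0).round(4),X.min(0).round(4),X.max(0).round(4))
E
```

```text
all rew 8333 mean [ 0.5512 -0.0223  0.0567] zmed 0.0503 rect [554.8 -23.2] [131.  260.1] 13.2
deck 5637 mean [ 0.5495 -0.014   0.0496] zmed 0.0495 rect [555.4 -23.7] [126.6 256.7] 13.1
cass top 1257 mean [ 0.5687 -0.0862  0.0815] zmed 0.0814 rect [569.4 -86.3] [58.7 84.5] 13.3
knobtop 95 mean [0.5554 0.0859 0.1266] zmed 0.1271 rect [556.4  86.2] [19.1 18.3] 26.6
arm 238 mean [0.5441 0.0593 0.0812] zmed 0.081 rect [547.2  64.9] [66.8 18.3] 68.1
tray rim 749 mean [ 0.5067 -0.3048  0.022 ] zmed 0.0223 rect [ 506.9 -302.4] [165.2 136.1] 76.2
tray floor 3713 mean [ 0.5057 -0.3019  0.0035] zmed 0.0034 rect [ 505.5 -308.8] [163.8 121.5] 76.3
deck ray [554.6 -23.5] [125.9 255.7] 13.1
tray ray [ 506.5 -303.5] [168.1 138.4] 76.1
knob s 87 [0.5596 0.0845 0.1249] [0.5479 0.0758 0.1184] [0.5681 0.0945 0.1282]
```

View pics/scene0.png

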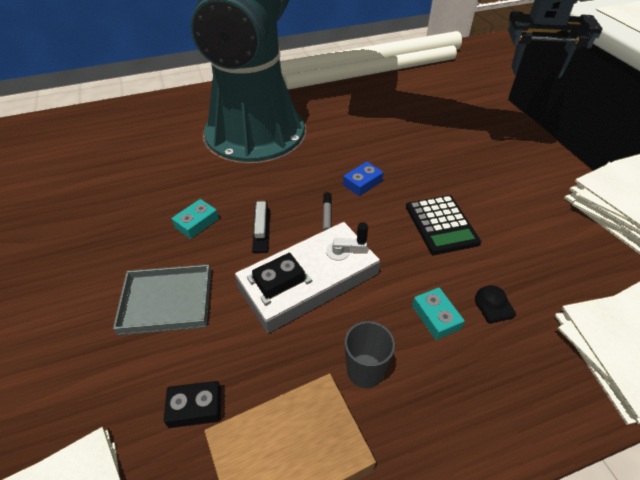

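```bash
cat >> h.py <<'E'
from scipy.spatial.transform import Rotation as Ro
def goto(p,yawy,n,nr=0,decimals=4):
    """rows from the present pose to p with tool y at angle yawy (deg); nr rows turning"""
    o=get_obs(); p0=o["tcp_pos"]; R0=Ro.from_quat(np.roll(o["tool_rot"],-1))
    y=np.deg2rad(yawy); Y=np.array([np.cos(y),np.sin(y),0]); Z=np.array([0,0,-1.]); T=Ro.from_matrix(np.c_[np.cross(Y,Z),Y,Z])
    rv=(R0.inv()*T).as_rotvec(); D=(np.array(p)-p0)/n; pos=[];rot=[]
    for i in range(n):
        Ri=R0*Ro.from_rotvec(rv*min(1,i/nr if nr else 0))
        pos.append(Ri.inv().apply(D).round(decimals).tolist()); rot.append((np.rad2deg(rv)/nr).round(2).tolist() if i<nr else [0,0,0])
    print("t",o["time"],p0.round(4),"rv",np.rad2deg(rv).round(2),"f",o["ft_force"].round(1),"op",round(o["opening"],4))
    for i in range(0,n,5): print("pos",pos[i:i+5],"rot",rot[i:i+5])
E
python3 -c "
from h import *
goto([.557,.086,.165],13.2,15,10)"
```

```text
t 0.1 [0.3073 0.6285 0.1814] rv [-6.000e-02  2.000e-02  5.074e+01] f [-0.8 -0.   0.4] op 0.0909
pos [[-0.0308, -0.0252, 0.0011], [-0.0329, -0.0223, 0.0011], [-0.0348, -0.0193, 0.0011], [-0.0364, -0.0162, 0.0011], [-0.0377, -0.0129, 0.0011]] rot [[-0.01, 0.0, 5.07], [-0.01, 0.0, 5.07], [-0.01, 0.0, 5.07], [-0.01, 0.0, 5.07], [-0.01, 0.0, 5.07]]
pos [[-0.0387, -0.0095, 0.0011], [-0.0393, -0.0061, 0.0011], [-0.0397, -0.0026, 0.0011], [-0.0398, 0.0009, 0.0011], [-0.0396, 0.0045, 0.0011]] rot [[-0.01, 0.0, 5.07], [-0.01, 0.0, 5.07], [-0.01, 0.0, 5.07], [-0.01, 0.0, 5.07], [-0.01, 0.0, 5.07]]
pos [[-0.039, 0.0079, 0.0011], [-0.039, 0.0079, 0.0011], [-0.039, 0.0079, 0.0011], [-0.039, 0.0079, 0.0011], [-0.039, 0.0079, 0.0011]] rot [[0, 0, 0], [0, 0, 0], [0, 0, 0], [0, 0, 0], [0, 0, 0]]
```

>>> send_rows:
  delta_pos:
    - [-0.031, -0.025, 0.001]
    - [-0.033, -0.022, 0.001]
    - [-0.035, -0.019, 0.001]
    - [-0.036, -0.016, 0.001]
    - [-0.038, -0.013, 0.001]
  delta_rot:
    - [0, 0, 5.1]
    - [0, 0, 5.1]
    - [0, 0, 5.1]
    - [0, 0, 5.1]
    - [0, 0, 5.1]
  jaw: [0.06, 0.06, 0.06, 0.06, 0.06]

```text
time: 0.52
tcp_pos: [0.3897, 0.4468, 0.1745]
tool_rot: [-0.0, 0.438, 0.899, -0.001]
ft_force: [0.5, -0.1, -0.2]
opening: 0.0614
```

>>> send_rows:
  delta_pos:
    - [-0.039, -0.0095, 0.001]
    - [-0.039, -0.006, 0.001]
    - [-0.04, -0.003, 0.001]
    - [-0.04, 0.001, 0.001]
    - [-0.04, 0.0045, 0.001]
  delta_rot:
    - [0, 0, 5.1]
    - [0, 0, 5.1]
    - [0, 0, 5.1]
    - [0, 0, 5.1]
    - [0, 0, 5.1]
  jaw: [0.06, 0.06, 0.06, 0.06, 0.06]

```text
time: 0.93
tcp_pos: [0.47, 0.2549, 0.1686]
tool_rot: [-0.0, 0.634, 0.773, -0.001]
ft_force: [0.1, 0.4, 0.8]
opening: 0.0601
```

```bash
python3 -c "
from h import *
goto([.557,.086,.165],13.2,5,5)"
```

```text
t 0.9333 [0.47   0.2549 0.1686] rv [-0.13  0.04 -1.94] f [0.1 0.4 0.8] op 0.0601
pos [[-0.0365, 0.0105, 0.0007], [-0.0366, 0.0102, 0.0007], [-0.0367, 0.01, 0.0007], [-0.0367, 0.0097, 0.0007], [-0.0368, 0.0095, 0.0007]] rot [[-0.03, 0.01, -0.39], [-0.03, 0.01, -0.39], [-0.03, 0.01, -0.39], [-0.03, 0.01, -0.39], [-0.03, 0.01, -0.39]]
```

>>> send_rows:
  delta_pos:
    - [-0.036, 0.01, 0.001]
    - [-0.036, 0.01, 0.001]
    - [-0.036, 0.01, 0.001]
    - [-0.036, 0.0095, 0]
    - [-0.03, 0.008, 0]
  delta_rot:
    - [0, 0, -0.4]
    - [0, 0, -0.4]
    - [0, 0, -0.4]
    - [0, 0, -0.4]
    - [0, 0, -0.4]
  jaw: [0.06, 0.06, 0.06, 0.06, 0.06]

```text
time: 1.35
tcp_pos: [0.5531, 0.0835, 0.165]
tool_rot: [-0.001, 0.623, 0.782, -0.002]
ft_force: [0.3, 0.8, 0.3]
opening: 0.0599
```

>>> send_rows:
  delta_pos:
    - [0, 0, 0]
    - [0, 0, 0]
  delta_rot:
    - [0, 0, 0]
    - [0, 0, 0]
  jaw: [0.06, 0.06]

```text
time: 1.52
tcp_pos: [0.5551, 0.0783, 0.1647]
tool_rot: [-0.001, 0.625, 0.78, -0.002]
ft_force: [-0.0, 0.3, 0.2]
opening: 0.06
```

```bash
python3 -c "
from h import *
goto([.557,.086,.165],13.2,1,1)
K,R,t=cal('wrist'); im,d=grab_frame('wrist'); cv2.imwrite('pics/w1.png',im); P=cloud('wrist',d)
m=(d>0)&(P[...,2]>.115)&(P[...,2]<.135)&(np.hypot(P[...,0]-.557,P[...,1]-.086)<.03); print(m.sum(),P[m].mean(0),P[m].min(0),P[m].max(0))
m=(d>0)&(abs(P[...,2]-.082)<.006)&(np.hypot(P[...,0]-.54,P[...,1]-.045)<.07); print(cv2.minAreaRect((P[m][:,:2]*1000).astype(np.float32)))
"
```

```text
t 1.5167 [0.5551 0.0783 0.1647] rv [-0.2   0.08 -0.62] f [-0.   0.3  0.2] op 0.06
pos [[0.0071, 0.0035, -0.0003]] rot [[-0.2, 0.08, -0.62]]
725 [0.5545902  0.08723169 0.1270374 ] [0.54511061 0.07572531 0.11500523] [0.56452621 0.09569797 0.1300523 ]
((545.7725830078125, 65.14230346679688), (66.22135925292969, 18.915695190429688), 67.05308532714844)
```

View pics/w1.png

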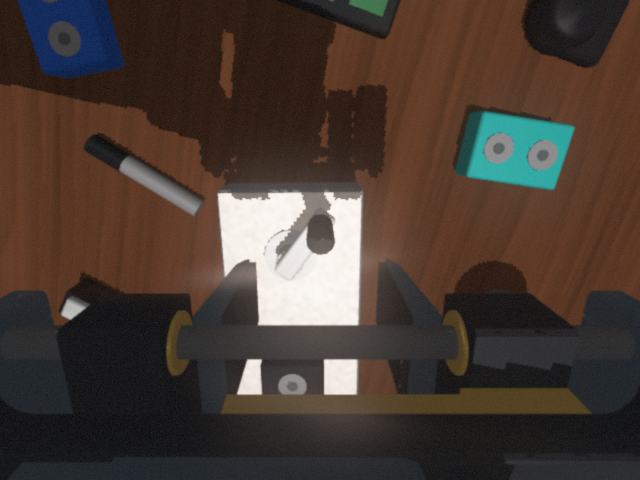

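The wrist view shows the knob standing up at (320,235), with the crank pointing up-right and nothing between the fingers and the knob. The top and wrist estimates of the knob agree to about 2 mm.

>>> send_rows:
  delta_pos:
    - [0.0073, 0.0025, 0.02]
    - [0, 0, 0.03]
    - [0, 0, 0.015]
    - [0, 0, 0]
    - [0, 0, 0]
  delta_rot:
    - [0, 0, -0.6]
    - [0, 0, 0]
    - [0, 0, 0]
    - [0, 0, 0]
    - [0, 0, 0]
  jaw: [0.05, 0.05, 0.05, 0.05, 0.05]
  squeeze: 15

```text
time: 1.98
tcp_pos: [0.5545, 0.0909, 0.0986]
tool_rot: [-0.0, 0.619, 0.785, -0.001]
ft_force: [0.1, -0.1, 1.5]
opening: 0.0501
```

```bash
python3 -c "
from h import *
goto([.5559,.086,.092],13.2,1,1)"
```

```text
t 1.9833 [0.5545 0.0909 0.0986] rv [-0.1   0.08  0.25] f [ 0.1 -0.1  1.5] op 0.0501
pos [[-0.0051, 0.0002, 0.0066]] rot [[-0.1, 0.08, 0.25]]
```

>>> send_rows:
  delta_pos:
    - [-0.005, 0, 0.006]
    - [0, 0, 0]
    - [0, 0, 0]
    - [0, 0, 0]
    - [0, 0, 0]
  delta_rot:
    - [0, 0, 0]
    - [0, 0, 0]
    - [0, 0, 0]
    - [0, 0, 0]
    - [0, 0, 0]
  jaw: [0.04, 0.03, 0.015, 0.015, 0.015]
  squeeze: 15

```text
time: 2.4
tcp_pos: [0.5566, 0.0873, 0.0954]
tool_rot: [0.001, 0.619, 0.786, 0.0]
ft_force: [-4.0, -1.5, -2.1]
opening: 0.0194
```

>>> send_rows:
  delta_pos:
    - [0, 0, 0]
    - [0, 0, 0]
    - [0, 0, 0]
  delta_rot:
    - [0, 0, 0]
    - [0, 0, 0]
    - [0, 0, 0]
  jaw: [0.015, 0.015, 0.015]
  squeeze: 15

```text
time: 2.65
tcp_pos: [0.558, 0.0873, 0.097]
tool_rot: [0.002, 0.619, 0.786, 0.001]
ft_force: [-0.0, 0.1, -0.1]
opening: 0.0147
```

```bash
cat >> h.py <<'E'
A=np.array([.5387,.0444]); YAW=13.2
def crank(step,n=5,r=.045,k=1.0,calls=1):
    """print rows turning clockwise by step deg each, from the present pose onto the circle"""
    o=get_obs(); p=o["tcp_pos"][:2]-A; a=np.degrees(np.arctan2(p[1],p[0])); f=o["ft_force"]
    t=np.array([p[1],-p[0]])/np.hypot(*p)
    print("t %.2f r %.4f ang %.1f z %.4f f %s tang drag %.1f radial %.1f op %.4f"%(o["time"],np.hypot(*p),a,o["tcp_pos"][2],f.round(1),-f[:2]@t,f[:2]@p/np.hypot(*p),o["opening"]))
    y=np.deg2rad(YAW); M=np.array([[-np.sin(y),np.cos(y)],[np.cos(y),np.sin(y)]])
    q=p
    for c in range(calls):
        out=[]
        for i in range(1,n+1):
            b=np.radians(a-step*(c*n+i)); w=r*np.array([np.cos(b),np.sin(b)]); out.append((M@(w-q)*k*1000).round(1).tolist()); q=w
        print("mm",out)
E
python3 -c "
from h import *
crank(20,5)"
```

```text
t 2.65 r 0.0470 ang 65.8 z 0.0970 f [-0.   0.1 -0.1] tang drag 0.0 radial 0.1 op 0.0147
mm [[-13.1, 9.3], [-14.4, 6.0], [-15.6, 0.7], [-14.9, -4.7], [-12.4, -9.5]]
```

```bash
python3 -c "
from h import *
im,d=grab_frame('wrist'); P=cloud('wrist',d)
print(get_obs()['time'],get_obs()['ft_force'])
im2,d2=grab_frame('scene'); 
cv2.imwrite('pics/w2.png',np.hstack([im[120:440,160:480],cv2.resize(im2[170:330,260:420],(320,320))]))
"
```

```text
2.7 [ 0.13578621 -0.37254805 -0.17898089]
```

View pics/w2.png

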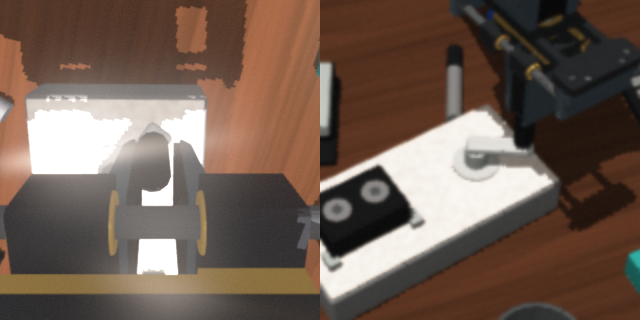

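```bash
python3 -c "
from h import *
o=get_obs(); print(o['tcp_pos'],o['opening'],o['time'])
im,d=grab_frame('wrist'); P=cloud('wrist',d); K,R,t=cal('wrist')
for p in (o['tcp_pos'],o['tcp_pos']+[0,0,.019],[.5559,.086,.128]):
    c=K@(R@p+t); print((c[:2]/c[2]).round(1))
m=(d>0)&(P[...,2]>.115)&(P[...,2]<.14)&(np.hypot(P[...,0]-.557,P[...,1]-.09)<.035)
v,u=np.where(m); print(m.sum(),u.min(),u.max(),v.min(),v.max(),P[m].min(0),P[m].max(0))
m2=m&(abs(P[...,2]-.1275)<.002); v,u=np.where(m2); print(m2.sum(),u.mean(),v.mean(),P[m2].mean(0),P[m2].min(0),P[m2].max(0))
for n in ('top','scene'):
  im,d=grab_frame(n); P=cloud(n,d); m=(d>0)&(abs(P[...,2]-.0815)<.004)&(np.hypot(P[...,0]-A[0],P[...,1]-A[1])<.065); print(n,m.sum(),cv2.minAreaRect((P[m][:,:2]*1000).astype(np.float32)))
"
```

```text
[0.55786557 0.08731312 0.09685127] 0.014595850656091498 2.75
[317.7 270.3]
[317.9 283.4]
[313.7 294.5]
1483 281 352 259 324 [0.53659279 0.07351286 0.11509998] [0.56896907 0.10938803 0.13998644]
892 314.7634529147982 293.42040358744396 [0.55628438 0.08668135 0.12803357] [0.54101181 0.07568107 0.12551361] [0.56502186 0.10801366 0.12949079]
top 0 ((0.0, 0.0), (0.0, 0.0), 0.0)
scene 194 ((549.0305786132812, 64.50091552734375), (64.65289306640625, 19.98831558227539), 67.169921875)
```

>>> send_rows:
  delta_pos:
    - [0, 0, 0]
    - [0, 0, 0]
    - [0, 0, 0]
  delta_rot:
    - [0, 0, 0]
    - [0, 0, 0]
    - [0, 0, 0]
  jaw: [0.01, 0.01, 0.01]
  squeeze: 15

```text
time: 3.15
tcp_pos: [0.5575, 0.0873, 0.0964]
tool_rot: [0.002, 0.619, 0.786, 0.001]
ft_force: [-0.2, 0.4, -0.1]
opening: 0.0101
```

>>> send_rows:
  delta_pos:
    - [-0.0055, 0.003, 0]
    - [-0.007, 0.003, 0]
  delta_rot:
    - [0, 0, 0]
    - [0, 0, 0]
  jaw: [0.01, 0.01]

```text
time: 3.32
tcp_pos: [0.5661, 0.0767, 0.0964]
tool_rot: [0.002, 0.618, 0.786, 0.001]
ft_force: [0.2, -0.5, 0.1]
opening: 0.0099
```

```bash
python3 -c "
from h import *
crank(20,5)
o=get_obs(); print(o['tcp_pos'],o['tool_rot'].round(4))"
```

```text
t 3.32 r 0.0423 ang 49.7 z 0.0964 f [ 0.2 -0.5  0.1] tang drag -0.5 radial -0.3 op 0.0099
mm [[-12.4, 9.1], [-15.5, 1.8], [-15.2, -3.6], [-13.0, -8.6], [-9.3, -12.6]]
[0.5660729  0.07670468 0.09641616] [1.500e-03 6.183e-01 7.859e-01 6.000e-04]
```

```bash
python3 -c "
from h import *
im,d=grab_frame('wrist'); P=cloud('wrist',d)
im2,d2=grab_frame('scene'); im3,_=grab_frame('top')
cv2.imwrite('pics/w3.png',np.hstack([cv2.resize(im[220:380,220:420],(600,480)),np.vstack([cv2.resize(im2[200:280,310:390],(200,240),interpolation=2),cv2.resize(im3[200:300,255:335],(200,240))])]))
Q=cloud('scene',d2); m=(d2>0)&(abs(Q[...,2]-.0815)<.004)&(np.hypot(Q[...,0]-A[0],Q[...,1]-A[1])<.065); print(m.sum(),cv2.minAreaRect((Q[m][:,:2]*1000).astype(np.float32)))
"
```

```text
197 ((549.3101806640625, 64.61750793457031), (65.02304077148438, 19.336111068725586), 63.23396301269531)
```

View pics/w3.png

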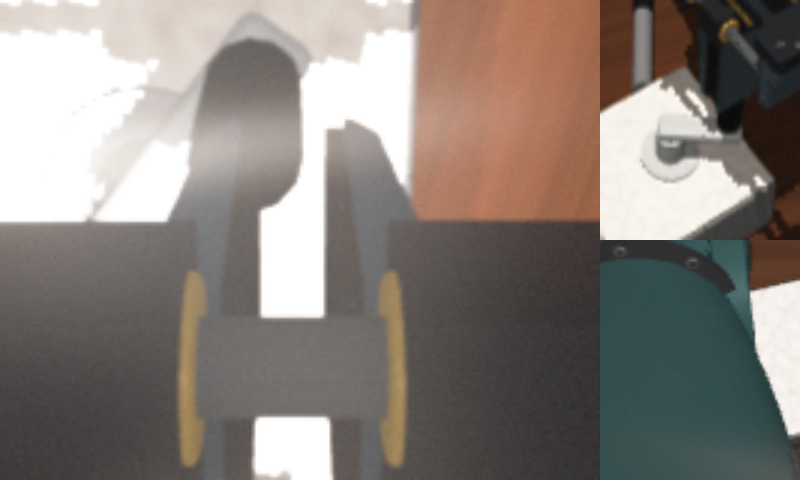

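```bash
python3 -c "
from h import *
o=get_obs(); im,d=grab_frame('wrist'); P=cloud('wrist',d); K,R,t=cal('wrist'); print('cam',-R.T@t, 'axis',R[2].round(2),K[0,0])
T=Ro.from_quat(np.roll(o['tool_rot'],-1)); L=T.inv().apply((P-o['tcp_pos']).reshape(-1,3)).reshape(P.shape)*1000
for (u,v) in [(337,262),(337,268),(337,280),(345,275),(350,285),(300,240),(302,250),(300,260),(303,275),(308,285),(290,285)]:
    print(u,v,'tool mm',L[v,u].round(1),'world',P[v,u].round(4),d[v,u].round(3))
c=K@(R@np.r_[o['tcp_pos']]+t); print(c[:2]/c[2])
"
```

```text
cam [0.546303   0.15431473 0.29923703] axis [ 0.07 -0.27 -0.96] 369.0007573526545
337 262 tool mm [ 19.1   9.1 -37.1] world [0.5705 0.097  0.1334] 0.176
337 268 tool mm [ 19.    8.7 -44.9] world [0.5701 0.0969 0.1413] 0.169
337 280 tool mm [ 18.6   8.  -57.9] world [0.5695 0.0963 0.1543] 0.156
345 275 tool mm [ 19.6  11.6 -54.7] world [0.5727 0.0981 0.1511] 0.159
350 285 tool mm [ 19.6  12.8 -65.3] world [0.5739 0.0984 0.1616] 0.149
300 240 tool mm [21.6 -9.8 -9. ] world [0.5516 0.0949 0.1053] 0.203
302 250 tool mm [ 21.3  -8.1 -25.7] world [0.5533 0.0951 0.122 ] 0.187
300 260 tool mm [ 17.9  -8.9 -31.2] world [0.5533 0.0917 0.1274] 0.182
303 275 tool mm [ 17.7  -6.7 -50.1] world [0.5554 0.0919 0.1464] 0.164
308 285 tool mm [  4.9  -5.  -32. ] world [0.5601 0.0799 0.1283] 0.185
290 285 tool mm [ 18.7 -11.6 -63.4] world [0.5504 0.0918 0.1596] 0.151
[317.83094168 270.62962979]
```

```bash
python3 -c "
from h import *
o=get_obs(); T=Ro.from_quat(np.roll(o['tool_rot'],-1))
for n in ('wrist','scene'):
    im,d=grab_frame(n); P=cloud(n,d); L=T.inv().apply((P-o['tcp_pos']).reshape(-1,3)).reshape(P.shape)*1000
    if n=='wrist':
        for u in (332,337,342,347): print(u,[(v,*L[v,u].round(0).astype(int)) for v in range(244,275,3)])
    else:
        m=(d>0)&(abs(L[...,0])<25)&(abs(L[...,1])<40)&(L[...,2]<12)&(L[...,2]>-80); v,u=np.where(m)
        for k in np.unique(v): 
            s=v==k; X=L[v[s],u[s]]; print(k,u[s].min(),u[s].max(),X.min(0).round(0),X.max(0).round(0),im[v[s],u[s]].mean().round(0))
" | head -60
```

```text
332 [(244, np.int64(2), np.int64(10), np.int64(46)), (247, np.int64(-1), np.int64(10), np.int64(47)), (250, np.int64(-3), np.int64(10), np.int64(46)), (253, np.int64(-5), np.int64(10), np.int64(46)), (256, np.int64(-7), np.int64(10), np.int64(46)), (259, np.int64(-9), np.int64(10), np.int64(46)), (262, np.int64(18), np.int64(7), np.int64(-34)), (265, np.int64(18), np.int64(7), np.int64(-37)), (268, np.int64(17), np.int64(7), np.int64(-41)), (271, np.int64(18), np.int64(6), np.int64(-45)), (274, np.int64(17), np.int64(6), np.int64(-47))]
337 [(244, np.int64(2), np.int64(14), np.int64(46)), (247, np.int64(0), np.int64(14), np.int64(46)), (250, np.int64(-2), np.int64(14), np.int64(46)), (253, np.int64(-5), np.int64(14), np.int64(46)), (256, np.int64(-7), np.int64(14), np.int64(46)), (259, np.int64(19), np.int64(9), np.int64(-34)), (262, np.int64(19), np.int64(9), np.int64(-38)), (265, np.int64(19), np.int64(9), np.int64(-41)), (268, np.int64(19), np.int64(9), np.int64(-45)), (271, np.int64(19), np.int64(9), np.int64(-48)), (274, np.int64(19), np.int64(8), np.int64(-52))]
342 [(244, np.i
[... 2162 characters left out ...]
1 [-16.  -9. -54.] [ 12.  18. -30.] 35.0
231 353 369 [-15.  -5. -50.] [ 10.  17. -30.] 36.0
232 357 367 [-16.  11. -48.] [  3.  17. -36.] 35.0
233 357 367 [-17.   2. -46.] [ 16.  17. -14.] 32.0
234 357 367 [-16.   1. -42.] [18. 17. -9.] 28.0
235 356 366 [-17.   0. -39.] [ 14.  16. -10.] 28.0
236 357 366 [-16.  -3. -36.] [15. 15. -6.] 20.0
237 357 366 [ 2. -9. -9.] [15.  4. -1.] 16.0
238 357 366 [ 2. -9. -6.] [14.  3.  2.] 13.0
239 357 366 [ 1. -8. -3.] [14.  3.  4.] 14.0
240 357 366 [ 1. -8. -1.] [17.  3.  8.] 14.0
241 357 366 [ 0. -9.  3.] [15.  3. 11.] 17.0
242 358 365 [ 1. -4.  6.] [12.  4. 10.] 18.0
243 358 365 [ 1. -4.  9.] [13.  4. 12.] 38.0
244 362 362 [ 6.  2. 11.] [ 6.  2. 11.] 62.0
```

The fingers closed above the knob. Both cameras put the real fingertips about 35 mm behind the reported TCP along the tool axis, so I'll open, re-centre and go down while watching the force.

>>> send_rows:
  delta_pos:
    - [0, 0, 0]
    - [0.0116, -0.0076, 0]
    - [0, 0, 0]
    - [0, 0, 0]
  delta_rot:
    - [0, 0, 0]
    - [0, 0, 0]
    - [0, 0, 0]
    - [0, 0, 0]
  jaw: [0.05, 0.05, 0.05, 0.05]

```text
time: 3.95
tcp_pos: [0.5544, 0.0873, 0.0962]
tool_rot: [0.001, 0.619, 0.786, 0.0]
ft_force: [0.3, 0.0, 0.1]
opening: 0.0339
```

>>> send_rows:
  delta_pos:
    - [0, 0, 0.008]
    - [0, 0, 0.008]
    - [0, 0, 0]
  delta_rot:
    - [0, 0, 0]
    - [0, 0, 0]
    - [0, 0, 0]
  jaw: [0.05, 0.05, 0.05]

```text
time: 4.2
tcp_pos: [0.5542, 0.0878, 0.079]
tool_rot: [0.002, 0.618, 0.786, 0.001]
ft_force: [-0.8, 0.2, -0.2]
opening: 0.0499
```

```bash
python3 -c "
from h import *
goto([.556,.086,.057],13.2,3,3)
o=get_obs(); T=Ro.from_quat(np.roll(o['tool_rot'],-1)); im,d=grab_frame('wrist'); P=cloud('wrist',d); L=T.inv().apply((P-o['tcp_pos']).reshape(-1,3)).reshape(P.shape)*1000
m=(d>0)&(abs(P[...,2]-.127)<.0025)&(abs(L[...,1])<16); X=L[m]; print('knob top in tool mm',m.sum(),X.mean(0),X.min(0),X.max(0))
K,R,t=cal('wrist'); c=K@(R@o['tcp_pos']+t); print(c[:2]/c[2])
for s in (-1,1):
  m=(d>0)&(L[...,1]*s>18)&(L[...,1]*s<40)&(L[...,2]>-60)&(L[...,2]<-5)&(abs(L[...,0])<24); X=L[m]; print('finger',s,X.min(0),X.max(0))
"
```

```text
t 4.2 [0.5542 0.0878 0.079 ] rv [0.18 0.09 0.42] f [-0.8  0.2 -0.2] op 0.0499
pos [[-0.0007, 0.0004, 0.0073], [-0.0007, 0.0004, 0.0073], [-0.0007, 0.0004, 0.0073]] rot [[0.06, 0.03, 0.14], [0.06, 0.03, 0.14], [0.06, 0.03, 0.14]]
knob top in tool mm 1066 [ -0.20487419   0.59774824 -49.25469069] [ -8.22244697  -9.0569694  -50.53195947] [  7.4020908   10.21439778 -45.53044981]
[317.2542109  269.81179059]
finger -1 [-22.61472884 -35.62119912 -59.99877798] [ 19.45328348 -21.46830697  -5.65116156]
finger 1 [-14.57621835  24.29738445 -59.98075638] [ 19.47004804  35.1802307  -31.87697984]
```

>>> send_rows:
  delta_pos:
    - [0, 0, 0.006]
    - [0, 0, 0.006]
    - [0, 0, 0.003]
    - [0, 0, 0]
  delta_rot:
    - [0, 0, 0.3]
    - [0, 0, 0]
    - [0, 0, 0]
    - [0, 0, 0]
  jaw: [0.05, 0.05, 0.05, 0.05]

```text
time: 4.58
tcp_pos: [0.5546, 0.0874, 0.0624]
tool_rot: [0.001, 0.621, 0.784, 0.001]
ft_force: [-0.4, -0.2, 0.0]
opening: 0.05
```

>>> send_rows:
  delta_pos:
    - [0, 0, 0]
    - [0, 0, 0]
    - [0, 0, 0]
    - [0, 0, 0]
  delta_rot:
    - [0, 0, 0]
    - [0, 0, 0]
    - [0, 0, 0]
    - [0, 0, 0]
  jaw: [0.035, 0.012, 0.012, 0.012]
  squeeze: 15

```text
time: 4.92
tcp_pos: [0.5547, 0.0873, 0.0623]
tool_rot: [0.001, 0.621, 0.784, 0.0]
ft_force: [0.3, 1.0, -0.2]
opening: 0.0262
```

>>> send_rows:
  delta_pos:
    - [0, 0, 0]
    - [0, 0, 0]
  delta_rot:
    - [0, 0, 0]
    - [0, 0, 0]
  jaw: [0.012, 0.012]

```text
time: 5.08
tcp_pos: [0.5551, 0.0873, 0.0626]
tool_rot: [0.002, 0.621, 0.784, 0.001]
ft_force: [1.6, -1.2, -3.6]
opening: 0.0194
```

```bash
python3 -c "
from h import *
crank(15,5)"
```

```text
t 5.08 r 0.0460 ang 69.1 z 0.0626 f [ 1.6 -1.2 -3.6] tang drag -2.0 radial -0.6 op 0.0194
mm [[-8.6, 8.2], [-9.8, 6.5], [-11.1, 3.7], [-11.7, 0.7], [-11.5, -2.4]]
```

>>> send_rows:
  delta_pos:
    - [0, 0, 0]
    - [0, 0, 0]
  delta_rot:
    - [0, 0, 0]
    - [0, 0, 0]
  jaw: [0.012, 0.012]

```text
time: 5.25
tcp_pos: [0.5552, 0.0873, 0.0626]
tool_rot: [0.002, 0.621, 0.784, 0.001]
ft_force: [1.7, -0.6, -3.4]
opening: 0.0199
```

>>> send_rows:
  delta_pos:
    - [-0.008, 0.008, 0]
    - [-0.01, 0.006, 0]
  delta_rot:
    - [0, 0, 0]
    - [0, 0, 0]
  jaw: [0.012, 0.012]

```text
time: 5.42
tcp_pos: [0.5714, 0.0749, 0.0627]
tool_rot: [0.0, 0.621, 0.784, 0.001]
ft_force: [-1.5, 12.4, 0.2]
opening: 0.0199
```

```bash
python3 -c "
from h import *
crank(20,5)"
```

```text
t 5.42 r 0.0447 ang 43.0 z 0.0627 f [-1.5 12.4  0.2] tang drag 10.1 radial 7.4 op 0.0199
mm [[-14.6, 5.5], [-15.6, -0.1], [-14.7, -5.4], [-11.9, -10.1], [-7.8, -13.6]]
```

>>> send_rows:
  delta_pos:
    - [-0.0146, 0.0055, 0]
    - [-0.0156, 0, 0]
    - [-0.0147, -0.0054, 0]
    - [-0.0119, -0.0101, 0]
    - [-0.0078, -0.0136, 0]
  delta_rot:
    - [0, 0, 0]
    - [0, 0, 0]
    - [0, 0, 0]
    - [0, 0, 0]
    - [0, 0, 0]
  jaw: [0.012, 0.012, 0.012, 0.012, 0.012]

```text
time: 5.83
tcp_pos: [0.5642, 0.0087, 0.0622]
tool_rot: [-0.003, 0.621, 0.784, 0.002]
ft_force: [1.4, 14.2, -5.0]
opening: 0.0199
```

```bash
python3 -c "
from h import *
crank(20,5)"
```

```text
t 5.83 r 0.0439 ang -54.5 z 0.0622 f [ 1.4 14.2 -5. ] tang drag 9.3 radial -10.7 op 0.0199
mm [[-4.4, -14.8], [2.1, -15.5], [7.3, -13.8], [11.6, -10.5], [14.5, -5.9]]
```

>>> send_rows:
  delta_pos:
    - [-0.0044, -0.0148, 0]
    - [0.0021, -0.0155, 0]
    - [0.0073, -0.0138, 0]
    - [0.0116, -0.0105, 0]
    - [0.0145, -0.0059, 0]
  delta_rot:
    - [0, 0, 0]
    - [0, 0, 0]
    - [0, 0, 0]
    - [0, 0, 0]
    - [0, 0, 0]
  jaw: [0.012, 0.012, 0.012, 0.012, 0.012]

```text
time: 6.25
tcp_pos: [0.5007, 0.0224, 0.0632]
tool_rot: [0.0, 0.622, 0.783, 0.006]
ft_force: [0.8, -11.6, -4.8]
opening: 0.0194
```

```bash
python3 -c "
from h import *
crank(20,5)"
```

```text
t 6.25 r 0.0439 ang -149.9 z 0.0632 f [  0.8 -11.6  -4.8] tang drag 10.5 radial 5.1 op 0.0194
mm [[15.2, -3.0], [15.2, 3.6], [13.1, 8.5], [9.4, 12.5], [4.5, 15.0]]
```

>>> send_rows:
  delta_pos:
    - [0.0152, -0.003, 0]
    - [0.0152, 0.0036, 0]
    - [0.0131, 0.0085, 0]
    - [0.0094, 0.0125, 0]
    - [0.0045, 0.015, 0]
  delta_rot:
    - [0, 0, 0]
    - [0, 0, 0]
    - [0, 0, 0]
    - [0, 0, 0]
    - [0, 0, 0]
  jaw: [0.012, 0.012, 0.012, 0.012, 0.012]

```text
time: 6.67
tcp_pos: [0.5159, 0.086, 0.0625]
tool_rot: [-0.003, 0.622, 0.783, 0.0]
ft_force: [-12.2, 2.7, 13.6]
opening: 0.0194
```

```bash
python3 -c "
from h import *
crank(20,5)
print(get_obs()['tool_rot'].round(4))"
```

```text
t 6.67 r 0.0474 ang 118.7 z 0.0625 f [-12.2   2.7  13.6] tang drag 9.4 radial 8.3 op 0.0194
mm [[-0.8, 16.2], [-3.9, 15.1], [-8.9, 12.9], [-12.7, 9.1], [-15.1, 4.2]]
[-2.800e-03  6.224e-01  7.827e-01  3.000e-04]
```

>>> send_rows:
  delta_pos:
    - [-0.0008, 0.016, 0]
    - [-0.0039, 0.0151, 0]
    - [-0.0089, 0.0129, 0]
    - [-0.0127, 0.0091, 0]
    - [-0.0151, 0.0042, 0]
  delta_rot:
    - [0, 0, 0]
    - [0, 0, 0]
    - [0, 0, 0]
    - [0, 0, 0]
    - [0, 0, 0]
  jaw: [0.012, 0.012, 0.012, 0.012, 0.012]

```text
time: 7.08
tcp_pos: [0.5789, 0.0638, 0.0623]
tool_rot: [-0.009, 0.621, 0.784, -0.002]
ft_force: [-6.4, 7.4, 3.1]
opening: 0.0196
```

```bash
python3 -c "
from h import *
crank(20,5)"
```

```text
t 7.08 r 0.0446 ang 25.7 z 0.0623 f [-6.4  7.4  3.1] tang drag 9.4 radial -2.6 op 0.0196
mm [[-15.5, 1.0], [-14.9, -4.7], [-12.4, -9.5], [-8.4, -13.2], [-3.4, -15.3]]
```

>>> send_rows:
  delta_pos:
    - [-0.0155, 0.001, 0]
    - [-0.0149, -0.0047, 0]
    - [-0.0124, -0.0095, 0]
    - [-0.0084, -0.0132, 0]
    - [-0.0034, -0.0153, 0]
  delta_rot:
    - [0, 0, 0]
    - [0, 0, 0]
    - [0, 0, 0]
    - [0, 0, 0]
    - [0, 0, 0]
  jaw: [0.012, 0.012, 0.012, 0.012, 0.012]

```text
time: 7.5
tcp_pos: [0.5524, 0.0021, 0.0628]
tool_rot: [-0.012, 0.622, 0.783, -0.001]
ft_force: [7.0, 11.5, -8.6]
opening: 0.0197
```

```bash
python3 -c "
from h import *
goto([.5,.5,.5],13.2,1)
crank(20,5)"
```

```text
t 7.5 [0.5524 0.0021 0.0628] rv [-0.92 -1.07 -0.14] f [ 7.  11.5 -8.6] op 0.0197
pos [[0.5049, 0.0545, -0.4288]] rot [[0, 0, 0]]
t 7.50 r 0.0444 ang -72.1 z 0.0628 f [ 7.  11.5 -8.6] tang drag 10.2 radial -8.8 op 0.0197
mm [[0.9, -15.5], [6.7, -14.1], [11.1, -11.0], [14.2, -6.5], [15.6, -1.3]]
```

Total so far is about 500°, and the drag is still on. I'll correct the small tilt as I go.

>>> send_rows:
  delta_pos:
    - [0.0009, -0.0155, 0]
    - [0.0067, -0.0141, 0]
    - [0.0111, -0.011, 0]
    - [0.0142, -0.0065, 0]
    - [0.0156, -0.0013, 0]
  delta_rot:
    - [-0.2, -0.2, 0]
    - [-0.2, -0.2, 0]
    - [-0.2, -0.2, 0]
    - [-0.2, -0.2, 0]
    - [-0.2, -0.2, 0]
  jaw: [0.012, 0.012, 0.012, 0.012, 0.012]

```text
time: 7.92
tcp_pos: [0.4945, 0.0349, 0.0635]
tool_rot: [0.003, 0.623, 0.782, 0.002]
ft_force: [2.5, -9.7, -6.2]
opening: 0.0195
```

```bash
python3 -c "
from h import *
goto([.5,.5,.5],13.2,1)
crank(20,5)"
```

```text
t 7.9167 [0.4945 0.0349 0.0635] rv [ 0.45  0.14 -0.34] f [ 2.5 -9.7 -6.2] op 0.0195
pos [[0.4512, 0.1123, -0.4367]] rot [[0, 0, 0]]
t 7.92 r 0.0452 ang -167.8 z 0.0635 f [ 2.5 -9.7 -6.2] tang drag 10.0 radial -0.4 op 0.0195
mm [[15.3, 3.2], [13.4, 8.1], [9.8, 12.2], [5.1, 14.8], [-0.3, 15.6]]
```

>>> send_rows:
  delta_pos:
    - [0.0153, 0.0032, 0]
    - [0.0134, 0.0081, 0]
    - [0.0098, 0.0122, 0]
    - [0.0051, 0.0148, 0]
    - [-0.0003, 0.0156, 0]
  delta_rot:
    - [0, 0, 0]
    - [0, 0, 0]
    - [0, 0, 0]
    - [0, 0, 0]
    - [0, 0, 0]
  jaw: [0.012, 0.012, 0.012, 0.012, 0.012]

```text
time: 8.33
tcp_pos: [0.5315, 0.0894, 0.0627]
tool_rot: [0.001, 0.623, 0.782, -0.003]
ft_force: [-9.4, 1.8, 10.5]
opening: 0.0194
```

```bash
python3 -c "
from h import *
goto([.5,.5,.5],13.2,1)
crank(20,5)"
```

```text
t 8.3333 [0.5315 0.0894 0.0627] rv [-0.14  0.3  -0.23] f [-9.4  1.8 10.5] op 0.0194
pos [[0.4049, 0.0604, -0.4396]] rot [[0, 0, 0]]
t 8.33 r 0.0455 ang 99.1 z 0.0627 f [-9.4  1.8 10.5] tang drag 9.0 radial 3.2 op 0.0194
mm [[-4.3, 15.1], [-8.8, 12.9], [-12.7, 9.2], [-15.0, 4.3], [-15.6, -1.1]]
```

>>> send_rows:
  delta_pos:
    - [-0.0043, 0.0151, 0]
    - [-0.0088, 0.0129, 0]
    - [-0.0127, 0.0092, 0]
    - [-0.015, 0.0043, 0]
    - [-0.0156, -0.0011, 0]
  delta_rot:
    - [0, 0, 0]
    - [0, 0, 0]
    - [0, 0, 0]
    - [0, 0, 0]
    - [0, 0, 0]
  jaw: [0.012, 0.012, 0.012, 0.012, 0.012]

```text
time: 8.75
tcp_pos: [0.5829, 0.0468, 0.0631]
tool_rot: [-0.004, 0.622, 0.783, -0.005]
ft_force: [-5.3, 9.1, -0.9]
opening: 0.0194
```

```bash
python3 -c "
from h import *
goto([.5,.5,.5],13.2,1)
crank(20,5)"
```

```text
t 8.75 [0.5829 0.0468 0.0631] rv [-0.73  0.   -0.07] f [-5.3  9.1 -0.9] op 0.0194
pos [[0.4601, 0.0166, -0.4372]] rot [[0, 0, 0]]
t 8.75 r 0.0443 ang 3.1 z 0.0631 f [-5.3  9.1 -0.9] tang drag 9.4 radial -4.8 op 0.0194
mm [[-14.8, -4.7], [-12.0, -10.1], [-7.8, -13.5], [-2.7, -15.4], [2.7, -15.4]]
```

>>> send_rows:
  delta_pos:
    - [-0.0148, -0.0047, 0]
    - [-0.012, -0.0101, 0]
    - [-0.0078, -0.0135, 0]
    - [-0.0027, -0.0154, 0]
    - [0.0027, -0.0154, 0]
  delta_rot:
    - [-0.2, 0, 0]
    - [-0.2, 0, 0]
    - [-0.2, 0, 0]
    - [0, 0, 0]
    - [0, 0, 0]
  jaw: [0.012, 0.012, 0.012, 0.012, 0.012]

```text
time: 9.17
tcp_pos: [0.5356, -0.0008, 0.0634]
tool_rot: [-0.002, 0.623, 0.782, 0.002]
ft_force: [3.0, 1.8, -4.5]
opening: 0.0194
```

```bash
python3 -c "
from h import *
goto([.5,.5,.5],13.2,1)
crank(20,5)"
```

```text
t 9.1667 [ 0.5356 -0.0008  0.0634] rv [ 0.07 -0.28 -0.25] f [ 3.   1.8 -4.5] op 0.0194
pos [[0.4982, 0.0781, -0.434]] rot [[0, 0, 0]]
t 9.17 r 0.0453 ang -93.9 z 0.0634 f [ 3.   1.8 -4.5] tang drag 2.8 radial -2.0 op 0.0194
mm [[7.4, -13.8], [11.4, -10.6], [14.4, -6.1], [15.6, -0.8], [14.9, 4.6]]
```

>>> send_rows:
  delta_pos:
    - [0.0046, -0.0082, 0]
    - [0.006, -0.0071, 0]
  delta_rot:
    - [0, 0, 0]
    - [0, 0, 0]
  jaw: [0.012, 0.012]

```text
time: 9.33
tcp_pos: [0.5165, 0.0051, 0.0635]
tool_rot: [-0.002, 0.623, 0.782, 0.001]
ft_force: [-1.4, -3.7, -0.9]
opening: 0.0193
```

```bash
python3 -c "
from h import *
crank(10,2)"
```

```text
t 9.33 r 0.0451 ang -119.5 z 0.0635 f [-1.4 -3.7 -0.9] tang drag 0.6 radial 3.9 op 0.0193
mm [[5.9, -5.2], [6.6, -4.2]]
```

The drag has gone (0.6 N, against about 9.5 N while winding). One more small step to confirm, then I'll release.

>>> send_rows:
  delta_pos:
    - [0.0059, -0.005, 0]
    - [0.003, -0.002, 0]
    - [0, 0, 0]
  delta_rot:
    - [0, 0, 0]
    - [0, 0, 0]
    - [0, 0, 0]
  jaw: [0.012, 0.012, 0.012]

```text
time: 9.58
tcp_pos: [0.5054, 0.0137, 0.0635]
tool_rot: [-0.002, 0.623, 0.782, 0.001]
ft_force: [-3.0, -2.8, -0.9]
opening: 0.0197
```

```bash
python3 -c "
from h import *
crank(10,2)"
```

```text
t 9.58 r 0.0453 ang -137.3 z 0.0635 f [-3.  -2.8 -0.9] tang drag 0.0 radial 4.1 op 0.0197
mm [[7.3, -3.0], [7.6, -2.0]]
```

>>> send_rows:
  delta_pos:
    - [0, 0, 0]
    - [0, 0, 0]
    - [0, 0, 0]
    - [0, 0, 0]
  delta_rot:
    - [0, 0, 0]
    - [0, 0, 0]
    - [0, 0, 0]
    - [0, 0, 0]
  jaw: [0.05, 0.06, 0.06, 0.06]

```text
time: 9.92
tcp_pos: [0.5076, 0.0147, 0.0641]
tool_rot: [-0.002, 0.623, 0.783, 0.002]
ft_force: [-0.1, 0.1, 1.7]
opening: 0.0437
```

>>> send_rows:
  delta_pos:
    - [0, 0, -0.03]
    - [0, 0, -0.03]
    - [0, 0, -0.03]
    - [0, 0, -0.02]
    - [0, 0, 0]
  delta_rot:
    - [0, 0, 0]
    - [0, 0, 0]
    - [0, 0, 0]
    - [0, 0, 0]
    - [0, 0, 0]
  jaw: [0.06, 0.06, 0.09, 0.09, 0.09]

```text
time: 10.33
tcp_pos: [0.5079, 0.0141, 0.1775]
tool_rot: [-0.003, 0.623, 0.782, 0.001]
ft_force: [1.3, 0.2, 0.8]
opening: 0.0766
```

```bash
python3 -c "
from h import *
goto([.5694,-.0863,.15],13.2,5,1)"
```

```text
t 10.3333 [0.5079 0.0141 0.1775] rv [-0.14 -0.34 -0.23] f [1.3 0.2 0.8] op 0.0766
pos [[-0.0224, 0.0075, 0.0053], [-0.0224, 0.0074, 0.0055], [-0.0224, 0.0074, 0.0055], [-0.0224, 0.0074, 0.0055], [-0.0224, 0.0074, 0.0055]] rot [[-0.14, -0.34, -0.23], [0, 0, 0], [0, 0, 0], [0, 0, 0], [0, 0, 0]]
```

>>> send_rows:
  delta_pos:
    - [-0.0224, 0.0074, 0.003]
    - [-0.0224, 0.0074, 0.005]
    - [-0.0224, 0.0074, 0.005]
    - [-0.022, 0.0074, 0.005]
    - [-0.015, 0.0045, 0.003]
  delta_rot:
    - [-0.1, -0.3, -0.2]
    - [0, 0, 0]
    - [0, 0, 0]
    - [0, 0, 0]
    - [0, 0, 0]
  jaw: [0.09, 0.09, 0.09, 0.09, 0.09]

```text
time: 10.75
tcp_pos: [0.5681, -0.0813, 0.1566]
tool_rot: [0.002, 0.62, 0.785, 0.002]
ft_force: [0.1, 0.7, 0.5]
opening: 0.0902
```

>>> send_rows:
  delta_pos:
    - [0, 0, 0]
    - [0, 0, 0]
  delta_rot:
    - [0, 0, 0]
    - [0, 0, 0]
  jaw: [0.09, 0.09]

```text
time: 10.92
tcp_pos: [0.5686, -0.0834, 0.1546]
tool_rot: [0.001, 0.621, 0.784, 0.001]
ft_force: [-1.0, 0.6, 0.6]
opening: 0.0901
```

```bash
python3 -c "
from h import *
goto([.5694,-.0863,.1],13.2,2,1)
o=get_obs(); T=Ro.from_quat(np.roll(o['tool_rot'],-1))
im,d=grab_frame('wrist'); P=cloud('wrist',d); L=T.inv().apply((P-o['tcp_pos']).reshape(-1,3)).reshape(P.shape)*1000
m=(d>0)&(abs(P[...,2]-.082)<.004)&(np.hypot(P[...,0]-.5694,P[...,1]+.0863)<.056)
print('cass',m.sum(),P[m].mean(0),cv2.minAreaRect((P[m][:,:2]*1000).astype(np.float32)), L[m].min(0),L[m].max(0))
for s in (-1,1):
  m=(d>0)&(L[...,1]*s>25)&(L[...,1]*s<60)&(L[...,2]>-60)&(L[...,2]<-5)&(abs(L[...,0])<24); X=L[m]; print('finger',s,X.min(0),X.max(0))
cv2.imwrite('pics/w4.png',im)
"
```

```text
t 10.9167 [ 0.5686 -0.0834  0.1546] rv [ 0.18 -0.01  0.02] f [-1.   0.6  0.6] op 0.0901
pos [[-0.0015, -0.0, 0.0273], [-0.0015, 0.0, 0.0273]] rot [[0.18, -0.01, 0.02], [0, 0, 0]]
cass 7476 [ 0.56718126 -0.08477952  0.08242137] ((567.6593627929688, -86.83526611328125), (58.033260345458984, 82.54493713378906), 13.08273983001709) [-44.40427731 -31.03788376  68.74770878] [38.16398029 27.04427364 76.3702784 ]
finger -1 [-15.18095438 -56.22630885 -59.9844104 ] [ 19.61263695 -45.31167205 -30.94862217]
finger 1 [-15.10113048  43.93343246 -59.98350878] [ 19.74167049  54.73987563 -31.23476892]
```

View pics/w4.png

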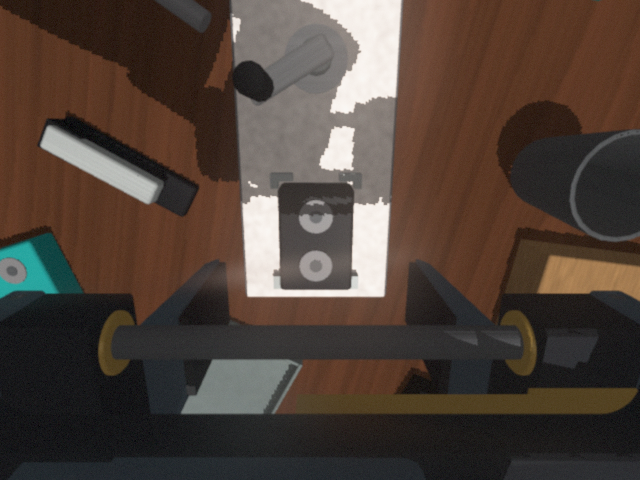

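The wrist view shows the crank parked at (285,65) and the cassette at (316,235), centred between the open fingers to within 2 mm.

>>> send_rows:
  delta_pos:
    - [-0.003, 0, 0.02]
    - [0, 0, 0.028]
    - [0, 0, 0.028]
    - [0, 0, 0.02]
    - [0, 0, 0]
  delta_rot:
    - [0.1, 0, 0]
    - [0, 0, 0]
    - [0, 0, 0]
    - [0, 0, 0]
    - [0, 0, 0]
  jaw: [0.09, 0.09, 0.09, 0.09, 0.09]

```text
time: 11.38
tcp_pos: [0.5693, -0.0825, 0.0578]
tool_rot: [0.002, 0.62, 0.785, 0.002]
ft_force: [-1.4, 0.5, 0.4]
opening: 0.0904
```

```bash
python3 -c "
from h import *
goto([.5685,-.0865,.027],13.2,2,1)"
```

```text
t 11.3833 [ 0.5693 -0.0825  0.0578] rv [0.31 0.07 0.17] f [-1.4  0.5  0.4] op 0.0904
pos [[-0.0019, -0.0009, 0.0154], [-0.0019, -0.0008, 0.0154]] rot [[0.31, 0.07, 0.17], [0, 0, 0]]
```

>>> send_rows:
  delta_pos:
    - [-0.003, -0.0015, 0.012]
    - [0, 0, 0.01]
    - [0, 0, 0.003]
    - [0, 0, 0]
  delta_rot:
    - [0.3, 0, 0]
    - [0, 0, 0]
    - [0, 0, 0]
    - [0, 0, 0]
  jaw: [0.09, 0.09, 0.09, 0.09]

```text
time: 11.72
tcp_pos: [0.5683, -0.0833, 0.034]
tool_rot: [0.0, 0.619, 0.785, -0.0]
ft_force: [0.9, 0.5, -0.2]
opening: 0.09
```

>>> send_rows:
  delta_pos:
    - [0, 0, 0]
    - [0, 0, 0]
    - [0, 0, 0]
    - [0, 0, 0]
    - [0, 0, 0]
  delta_rot:
    - [0, 0, 0]
    - [0, 0, 0]
    - [0, 0, 0]
    - [0, 0, 0]
    - [0, 0, 0]
  jaw: [0.075, 0.065, 0.05, 0.05, 0.05]
  squeeze: 25

```text
time: 12.13
tcp_pos: [0.5701, -0.083, 0.0375]
tool_rot: [0.002, 0.619, 0.785, 0.001]
ft_force: [-0.2, -0.4, -0.5]
opening: 0.0595
```

>>> send_rows:
  delta_pos:
    - [0, 0, 0]
    - [0, 0, 0]
    - [0, 0, 0]
  delta_rot:
    - [0, 0, 0]
    - [0, 0, 0]
    - [0, 0, 0]
  jaw: [0.05, 0.05, 0.05]

```text
time: 12.38
tcp_pos: [0.5695, -0.0831, 0.0376]
tool_rot: [0.002, 0.619, 0.785, 0.001]
ft_force: [-0.5, -0.3, -2.6]
opening: 0.0575
```

>>> send_rows:
  delta_pos:
    - [0, 0, -0.008]
    - [0, 0, -0.012]
    - [0, 0, -0.018]
    - [0, 0, -0.018]
    - [0, 0, -0.012]
  delta_rot:
    - [0, 0, 0]
    - [0, 0, 0]
    - [0, 0, 0]
    - [0, 0, 0]
    - [0, 0, 0]
  jaw: [0.05, 0.05, 0.05, 0.05, 0.05]

```text
time: 12.8
tcp_pos: [0.5677, -0.0826, 0.1084]
tool_rot: [0.0, 0.619, 0.785, -0.0]
ft_force: [0.7, 0.3, -1.2]
opening: 0.0575
```

>>> send_rows:
  delta_pos:
    - [0, 0, -0.005]
    - [0, 0, 0]
    - [0, 0, 0]
  delta_rot:
    - [0, 0, 0]
    - [0, 0, 0]
    - [0, 0, 0]
  jaw: [0.05, 0.05, 0.05]

```text
time: 13.05
tcp_pos: [0.5697, -0.0829, 0.1181]
tool_rot: [0.003, 0.619, 0.785, 0.001]
ft_force: [-0.1, -0.4, -2.0]
opening: 0.0576
```

```bash
python3 -c "
from h import *
goto([.507,-.3030,.13],-13.8,8,5)
o=get_obs(); T=Ro.from_quat(np.roll(o['tool_rot'],-1))
im,d=grab_frame('wrist'); P=cloud('wrist',d); L=T.inv().apply((P-o['tcp_pos']).reshape(-1,3)).reshape(P.shape)*1000
m=(d>0)&(abs(L[...,1])<25)&(abs(L[...,0])<60)&(L[...,2]>-60)&(L[...,2]<20); X=L[m]; print(m.sum(),X.min(0),X.max(0),np.median(X,0))
A_=np.c_[X[:,:2],np.ones(len(X))]; print(np.linalg.lstsq(A_,X[:,2],rcond=None)[0])
cv2.imwrite('pics/w5.png',im)
"
```

```text
t 13.05 [ 0.5697 -0.0829  0.1181] rv [ 0.34  0.09 27.31] f [-0.1 -0.4 -2. ] op 0.0576
pos [[-0.0249, -0.014, -0.0015], [-0.0261, -0.0116, -0.0015], [-0.0271, -0.0091, -0.0015], [-0.0279, -0.0064, -0.0015], [-0.0284, -0.0038, -0.0015]] rot [[0.07, 0.02, 5.46], [0.07, 0.02, 5.46], [0.07, 0.02, 5.46], [0.07, 0.02, 5.46], [0.07, 0.02, 5.46]]
pos [[-0.0286, -0.001, -0.0015], [-0.0286, -0.001, -0.0015], [-0.0286, -0.001, -0.0015]] rot [[0, 0, 0], [0, 0, 0], [0, 0, 0]]
14612 [-46.63932795 -24.99807575 -47.27482793] [ 38.20750904  24.99734372 -15.29006526] [ 12.64235816   0.08609263 -44.60765596]
[ 6.47321779e-02  7.28453385e-03 -4.38094142e+01]
```

View pics/w5.png

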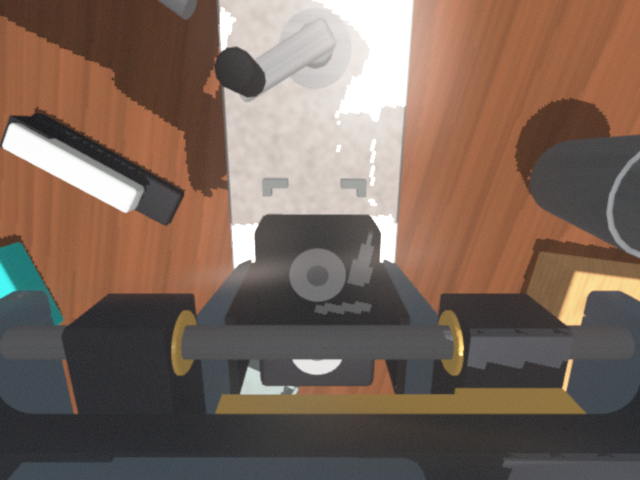

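The wrist view shows the cassette held level between the fingers, with the bay empty below it. Its underside is about 13 mm above the reported TCP. Next, the tray.

>>> send_rows:
  delta_pos:
    - [-0.018, -0.01, 0]
    - [-0.026, -0.0116, 0]
    - [-0.027, -0.009, 0]
    - [-0.028, -0.0064, 0]
    - [-0.028, -0.0038, 0]
  delta_rot:
    - [0.1, 0, 4.5]
    - [0.1, 0, 5.4]
    - [0.1, 0, 5.4]
    - [0, 0, 5.4]
    - [0, 0, 5.4]
  jaw: [0.05, 0.05, 0.05, 0.05, 0.05]

```text
time: 13.52
tcp_pos: [0.5323, -0.2124, 0.1139]
tool_rot: [-0.002, 0.783, 0.622, -0.002]
ft_force: [1.2, 1.0, -1.4]
opening: 0.058
```

```bash
python3 -c "
from h import *
goto([.508,-.2990,.118],-13.8,4,1)"
```

```text
t 13.5167 [ 0.5323 -0.2124  0.1139] rv [-0.27  0.05  0.68] f [ 1.2  1.  -1.4] op 0.058
pos [[-0.0225, -0.001, -0.001], [-0.0225, -0.0007, -0.001], [-0.0225, -0.0007, -0.001], [-0.0225, -0.0007, -0.001]] rot [[-0.27, 0.05, 0.68], [0, 0, 0], [0, 0, 0], [0, 0, 0]]
```

>>> send_rows:
  delta_pos:
    - [-0.0225, -0.001, 0]
    - [-0.0225, 0, 0]
    - [-0.0225, 0, 0]
    - [-0.014, 0, 0]
    - [0, 0, 0]
  delta_rot:
    - [-0.2, 0, 0.5]
    - [0, 0, 0]
    - [0, 0, 0]
    - [0, 0, 0]
    - [0, 0, 0]
  jaw: [0.05, 0.05, 0.05, 0.05, 0.05]

```text
time: 13.93
tcp_pos: [0.5067, -0.2981, 0.1089]
tool_rot: [-0.003, 0.79, 0.614, -0.002]
ft_force: [-0.0, 1.1, -2.6]
opening: 0.0581
```

```bash
python3 -c "
from h import *
goto([.508,-.2990,-.0085],-13.8,6,1)
o=get_obs(); im,d=grab_frame('top'); P=cloud('top',d); z=P[...,2]; v,u=np.mgrid[:480,:640]
m=(d>0)&(u>415)&(u<530)&(v>225)&(v<320)&(z>.012)&(z<.028); print('rim',m.sum(),cv2.minAreaRect((P[m][:,:2]*1000).astype(np.float32)))
T=Ro.from_quat(np.roll(o['tool_rot'],-1)); im,d=grab_frame('wrist'); P=cloud('wrist',d); L=T.inv().apply((P-o['tcp_pos']).reshape(-1,3)).reshape(P.shape)*1000
m=(d>0)&(abs(L[...,1])<25)&(abs(L[...,0])<60)&(L[...,2]>-60)&(L[...,2]<-35); X=L[m]; print(X.min(0),X.max(0)); s=(X[:,0]>-15)&(X[:,0]<36); X=X[s]
print('cass plane in tool',np.linalg.lstsq(np.c_[X[:,:2],np.ones(len(X))],X[:,2],rcond=None)[0])
"
```

```text
t 13.9333 [ 0.5067 -0.2981  0.1089] rv [-0.43 -0.03 -0.49] f [-0.   1.1 -2.6] op 0.0581
pos [[-0.0001, 0.0004, 0.0196], [-0.0001, 0.0002, 0.0196], [-0.0001, 0.0002, 0.0196], [-0.0001, 0.0002, 0.0196], [-0.0001, 0.0002, 0.0196]] rot [[-0.43, -0.03, -0.49], [0, 0, 0], [0, 0, 0], [0, 0, 0], [0, 0, 0]]
pos [[-0.0001, 0.0002, 0.0196]] rot [[0, 0, 0]]
rim 370 ((516.5838623046875, -262.1160888671875), (83.46353912353516, 135.0089569091797), 75.71784973144531)
[-44.56739609 -24.99999748 -47.57075644] [ 39.88261478  24.99999542 -35.00541623]
cass plane in tool [-7.46838234e-03  7.33762134e-03 -4.48815629e+01]
```

>>> send_rows:
  delta_pos:
    - [0, 0, 0.01]
    - [0, 0, 0.02]
    - [0, 0, 0.02]
    - [0, 0, 0.015]
    - [0, 0, 0.008]
  delta_rot:
    - [-0.4, 0, -0.4]
    - [0, 0, 0]
    - [0, 0, 0]
    - [0, 0, 0]
    - [0, 0, 0]
  jaw: [0.05, 0.05, 0.05, 0.05, 0.05]

```text
time: 14.45
tcp_pos: [0.5091, -0.2917, 0.0339]
tool_rot: [0.0, 0.786, 0.618, 0.001]
ft_force: [-0.3, -0.1, -2.8]
opening: 0.0575
```

>>> send_rows:
  delta_pos:
    - [0, 0, 0]
    - [0, 0, 0]
  delta_rot:
    - [0, 0, 0]
    - [0, 0, 0]
  jaw: [0.05, 0.05]

```text
time: 14.62
tcp_pos: [0.5083, -0.2894, 0.0319]
tool_rot: [-0.002, 0.786, 0.619, 0.0]
ft_force: [-0.0, 0.2, -1.5]
opening: 0.0581
```

```bash
python3 -c "
from h import *
goto([.508,-.2990,-.0085],-13.8,4,1)"
```

```text
t 14.6167 [ 0.5083 -0.2894  0.0319] rv [-0.13 -0.13  0.24] f [-0.   0.2 -1.5] op 0.0581
pos [[-0.0024, 0.0005, 0.0101], [-0.0024, 0.0005, 0.0101], [-0.0024, 0.0005, 0.0101], [-0.0024, 0.0005, 0.0101]] rot [[-0.13, -0.13, 0.24], [0, 0, 0], [0, 0, 0], [0, 0, 0]]
```

>>> send_rows:
  delta_pos:
    - [-0.005, 0, 0.006]
    - [-0.003, 0, 0.008]
    - [0, 0, 0.006]
    - [0, 0, 0.004]
    - [0, 0, 0]
  delta_rot:
    - [0, 0, 0]
    - [0, 0, 0]
    - [0, 0, 0]
    - [0, 0, 0]
    - [0, 0, 0]
  jaw: [0.05, 0.05, 0.05, 0.05, 0.05]

```text
time: 15.03
tcp_pos: [0.508, -0.2983, 0.0081]
tool_rot: [0.0, 0.785, 0.619, 0.001]
ft_force: [0.6, 1.1, -2.0]
opening: 0.0578
```

```bash
python3 -c "
from h import *
goto([.508,-.2990,-.0085],-13.8,2,1)"
```

```text
t 15.0333 [ 0.508  -0.2983  0.0081] rv [ 0.07 -0.07  0.28] f [ 0.6  1.1 -2. ] op 0.0578
pos [[-0.0004, 0.0001, 0.0083], [-0.0004, 0.0001, 0.0083]] rot [[0.07, -0.07, 0.28], [0, 0, 0]]
```

>>> send_rows:
  delta_pos:
    - [0, 0, 0.005]
    - [0, 0, 0.005]
    - [0, 0, 0.003]
    - [0, 0, 0]
  delta_rot:
    - [0, 0, 0]
    - [0, 0, 0]
    - [0, 0, 0]
    - [0, 0, 0]
  jaw: [0.05, 0.05, 0.05, 0.05]

```text
time: 15.37
tcp_pos: [0.5082, -0.2986, -0.006]
tool_rot: [0.0, 0.786, 0.619, 0.001]
ft_force: [0.3, -0.1, -2.3]
opening: 0.0581
```

>>> send_rows:
  delta_pos:
    - [0, 0, 0.002]
    - [0, 0, 0.001]
  delta_rot:
    - [0, 0, 0]
    - [0, 0, 0]
  jaw: [0.05, 0.05]

```text
time: 15.53
tcp_pos: [0.5082, -0.2985, -0.0087]
tool_rot: [0.0, 0.786, 0.619, 0.001]
ft_force: [-10.1, 5.4, 26.8]
opening: 0.0577
```

Touchdown is at the expected height. Now I'll release and retreat.

>>> send_rows:
  delta_pos:
    - [0, 0, -0.0005]
    - [0, 0, 0]
    - [0, 0, 0]
    - [0, 0, 0]
    - [0, 0, 0]
  delta_rot:
    - [0, 0, 0]
    - [0, 0, 0]
    - [0, 0, 0]
    - [0, 0, 0]
    - [0, 0, 0]
  jaw: [0.06, 0.064, 0.07, 0.075, 0.08]

```text
time: 15.95
tcp_pos: [0.5091, -0.2991, -0.0073]
tool_rot: [0.001, 0.786, 0.619, 0.001]
ft_force: [0.2, -0.4, 0.5]
opening: 0.0784
```

>>> send_rows:
  delta_pos:
    - [0, 0, -0.01]
    - [0, 0, -0.03]
    - [0, 0, -0.04]
    - [0, 0, -0.04]
    - [0, 0, -0.03]
  delta_rot:
    - [0, 0, 0]
    - [0, 0, 0]
    - [0, 0, 0]
    - [0, 0, 0]
    - [0, 0, 0]
  jaw: [0.08, 0.08, 0.08, 0.08, 0.08]

```text
time: 16.37
tcp_pos: [0.5046, -0.2964, 0.1435]
tool_rot: [-0.005, 0.786, 0.619, -0.001]
ft_force: [-0.0, 0.7, 0.7]
opening: 0.0801
```

>>> send_rows:
  delta_pos:
    - [0.03, 0, -0.03]
    - [0.04, 0, 0]
    - [0.04, 0, 0]
    - [0.03, 0, 0]
    - [0, 0, 0]
  delta_rot:
    - [0, 0, 0]
    - [0, 0, 0]
    - [0, 0, 0]
    - [0, 0, 0]
    - [0, 0, 0]
  jaw: [0.08, 0.08, 0.08, 0.08, 0.08]

```text
time: 16.78
tcp_pos: [0.542, -0.1612, 0.1872]
tool_rot: [0.003, 0.787, 0.617, 0.003]
ft_force: [0.0, -0.7, 0.7]
opening: 0.0799
```

```bash
python3 -c "
from h import *
print(get_obs()['tcp_pos'],get_obs()['ft_force'])
im,d=grab_frame('scene'); Q=cloud('scene',d); cv2.imwrite('pics/end.png',im)
m=(d>0)&(abs(Q[...,2]-.036)<.005)&(np.hypot(Q[...,0]-.507,Q[...,1]+.303)<.07); X=Q[m]; print(m.sum(),X.mean(0),cv2.minAreaRect((X[:,:2]*1000).astype(np.float32)))
print('plane',np.linalg.lstsq(np.c_[X[:,:2]-X[:,:2].mean(0),np.ones(len(X))],X[:,2],rcond=None)[0])
"
```

```text
[ 0.5420161  -0.16121936  0.18716256] [ 0.00886039 -0.70475534  0.7157171 ]
1089 [ 0.51038459 -0.30164622  0.03414602] ((508.7608337402344, -301.55780029296875), (83.4917221069336, 59.26175308227539), 75.48814392089844)
plane [-0.00318423  0.00024729  0.03414602]
```

View pics/end.png

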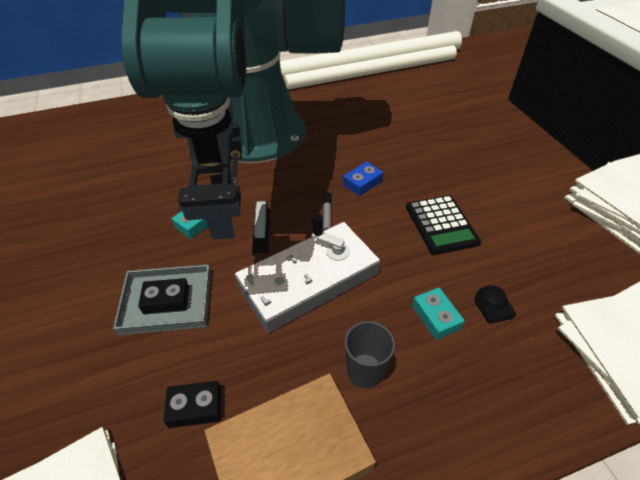

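The final view shows the cassette lying flat in the tray at (165,295), with the arm clear and the other things in place. Handing in.

```bash
python3 -c "
from h import *
print(close_job())"
```

```text
the job is handed in; nothing more can be done
None
```

The film is rewound and the cassette lies flat in the tray. I handed the job in at about 17 s of the 72 s allowed; no verdict was reported.

- **Winding:** I turned the crank clockwise about 2.3 turns against a steady 9–10.5 N drag. The drag then fell to 2.8 N, 0.6 N and 0.0 N on successive readings. I stopped at most about 140° past the drop, inside the 270° limit, and let go of the knob. The grip was set to 15 N.
- **Placing:** I lifted the cassette straight out of the bay and lowered it slowly into the tray. It touched down with a brief 27 N at the wrist.
- **Last checks:** The cassette lies within about 3 mm of the tray centre and within about 0.003 rad of flat. Its measured top is about 2 mm below the expected 36 mm, in line with the calibration. The gripper was clear of everything. In the final picture the other items look undisturbed; I did not measure their positions.
- **One disagreement:** Both cameras showed the real fingertips about 31–35 mm behind the reported TCP, not at it. My first attempt to pinch the knob therefore closed above it without contact. I allowed for that offset in every later move.

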